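Start the still in the safe order

TASK

Start up the distillation in the safe order by pressing three keys with a fingertip: first the blue key of the cooling pump, then the green key of the stirrer, last the red key of the heater. Press each one gently, straight down, until it has sunk well in and stays in. Do not lift or shift the three units, and leave everything else on the bench where it stands.

Things in the scene. Friction and masses are not known exactly. Their poses are not given: they have to be found in the camera images.
- pump: cooling-water pump: white housing 170 x 120 x 55 mm, at its other end a lying aluminium pump head with blue bands and two brass hose barbs, up to 113 mm high; blue key. Loose on the bench on rubber feet; origin at the centre of its underside, z up, x along its length towards the end away from the key; it stands so that its key end points to the robot's right (world -y), give or take 32 degrees.
- pump_key_top (a point): centre of the top face of the blue key, a flat round cap 28 mm across on the unit's low deck, 55 mm from the unit's centre (unit x = -55 mm). The point moves with the cap: 73 mm above the bench when out, 61 mm when fully in. The deck round it is 55 mm high and no part of the unit within 40 mm of the key's axis is higher than the pressed cap.
- pump_key (a joint): travel of the blue key in m, straight down: 0 out (off), 0.012 fully in. It resists with about 3.5 N rising to 6 N, then meets a buffered end stop that gives way a little from 8 N (about 2.5 N per mm); more than 20 N is too hard, and stays as far in as it was pushed. It counts as on beyond 0.006; it then stays in.
- stirrer: magnetic stirrer: mid-grey housing 180 x 120 x 50 mm, a round white plate 102 mm across (top 60 mm high) towards the other end, a glass beaker on it; green key. Loose on the bench on rubber feet; origin at the centre of its underside, z up, x along its length towards the end away from the key; it stands so that its key end points to the robot's right (world -y), give or take 32 degrees.
- stirrer_key_top (a point): centre of the top face of the green key, a flat round cap 28 mm across on the unit's low deck, 62 mm from the unit's centre (unit x = -62 mm). The point moves with the cap: 68 mm above the bench when out, 56 mm when fully in. The deck round it is 50 mm high and no part of the unit within 40 mm of the key's axis is higher than the pressed cap.
- stirrer_key (a joint): travel of the green key in m, straight down: 0 out (off), 0.012 fully in. It resists with about 3.5 N rising to 6 N, then meets a buffered end stop that gives way a little from 8 N (about 2.5 N per mm); more than 20 N is too hard, and stays as far in as it was pushed. It counts as on beyond 0.006; it then stays in.
- heater: heater: dark housing 180 x 130 x 50 mm, a round steel hotplate 104 mm across (top 60 mm high) towards the other end, the black pot on it; red key. Loose on the bench on rubber feet; origin at the centre of its underside, z up, x along its length towards the end away from the key; it stands so that its key end points to the robot's right (world -y), give or take 32 degrees.
- heater_key_top (a point): centre of the top face of the red key, a flat round cap 28 mm across on the unit's low deck, 62 mm from the unit's centre (unit x = -62 mm). The point moves with the cap: 68 mm above the bench when out, 56 mm when fully in. The deck round it is 50 mm high and no part of the unit within 40 mm of the key's axis is higher than the pressed cap.
- heater_key (a joint): travel of the red key in m, straight down: 0 out (off), 0.012 fully in. It resists with about 3.5 N rising to 6 N, then meets a buffered end stop that gives way a little from 8 N (about 2.5 N per mm); more than 20 N is too hard, and stays as far in as it was pushed. It counts as on beyond 0.006; it then stays in.
- pot: black pot with two side lugs, 90 mm across, 138 mm over the lugs, 55 mm high, loose on the heater's hotplate. Origin at the centre of its underside. A bystander: leave it alone.
- beaker: glass beaker 60 mm across, 55 mm high, loose on the stirrer's plate. Origin at the centre of its underside. A bystander: leave it alone.
- bowl: white bowl 120 mm across, 60 mm high, behind the units. Origin at the centre of its underside. A bystander: leave it alone.
- bottle: amber bottle with red cap, 60 mm across, 110 mm high, behind the units. Origin at the centre of its underside. A bystander: leave it alone.
- cork_ring: cork flask ring, 84 mm across, 25 mm high, on the bench between the robot and the units. Origin at the centre of its underside. A bystander: leave it alone.
- boss: aluminium clamp boss 50 x 78 x 26 mm with brass wing screws, on the bench between the robot and the units. Origin at the centre of its underside. A bystander: leave it alone.
- vial: small glass vial with black cap, 28 mm across, 55 mm high, on the bench between the robot and the units. Origin at the centre of its underside. A bystander: leave it alone.
There are look-alikes about, which are no part of the job. Leave any purple or yellow look-alike of the heater alone.

How it is judged:
By the outcome, as a careful person would: the job done as asked, in the order asked, and still so for the second after the job is handed in, with the robot touching nothing.
It also fails if it takes over 56 s, if anything falls off the work surface, if the arm or the gripper's body presses on something with over 40 N, if the wrist force passes 120 N, or if a joint passes its speed limit or range.

ROBOT

A 6-joint arm with a two-finger parallel gripper is mounted at the origin on the work surface. World frame = base frame: x ahead of the robot, y to its left, z up, the work surface at z = 0. Lengths are in m, angles in degrees, forces in N, time in s.
With the tool pointing down it reaches from about 0.3 to 0.75 m from the base axis. Payload 8.5 kg.
Tool frame: the origin (TCP) lies at the very end of the fingers, on their centre line; the grasp point (between the pads) lies 19 mm behind it (env.grasp_offset is the distance from the TCP to the grasp point, in m); y points along the fingers, z is the direction in which the jaws open and shut, and the axes are right-handed (so a half turn about y gives the same grasp; the last joint's range is limited). The gripper opens to 85 mm and grips with 20 to 120 N. Pads are 22 mm wide; open, the fingers measure 114 mm over their backs; the gripper's body (76 mm by 85 mm) begins 54 mm behind the grasp point. The pads swing forward as they close: fully open they stand 13 mm farther back than shut.
Start: joints at [-79.945, 21.807, 74.336, -0, 83.858, -12.336], TCP at [0.21, -0.509, 0.231] pointing down, gripper open.
Joint ranges: [-178.18, 178.18], [-50.72, 133.34], [12.68, 142.11], [-81.47, 261.47], [9.98, 163.14], [-165.26, 165.26]. Speed limits (degrees/s): [136.94, 136.94, 180, 180, 180, 180].

INTERFACE

Orientations are given as a 3x3 rotation matrix whose columns are the frame's x, y, z axes.
In Python, from rig import env gives the robot as it stands. The module is installed in compiled form; this text tells all that it offers.
- The arm moves only by the shell command python3 -m pendant 'ROWS' [FORCE]. ROWS is JSON, a list of rows, each a list of 3 entries, a list of its own where there are three numbers: the shift along the world's x, y, z as a fraction of full scale, then the turn about the world's z as a fraction of full scale, then the opening, from 0 (shut) to 1 (fully open). A call has 1 to 12 rows; each row shifts and turns the commanded pose from where the row before left it; what a row does not reach is not made up. Full scale, the value 1, is 30 mm for a shift and 5 degrees for a turn. A row lasts 1/12 s, in which the tool goes at most 41.7 mm and 7.16 degrees, less where a joint would pass 70% of its speed; a pose out of reach is approached as far as the arm can. A call with a number of a shift or a turn outside -1 to 1 is refused whole. A call with a gripper value outside its range is refused whole. The fingers move at their own pace and stop on an object; FORCE is the grip in N (left out, the last holds). Time passes only in rows, so rows that do not move let the fingers close. It gives the time, the measured TCP pose, the force and the opening at its end, in the units of the state.
- env.observe(): the state, without advancing time (a new reading comes with each control period).
- env.get_image(name): name is "scene" or "top" or "wrist"; returns (picture, depth): 420x560x3 uint8, red, green, blue; 420x560 float32, m along the optical axis (not along the pixel's ray), 0 where there is no reading.
- env.camera_model(name): a dict with "camera_matrix" (3x3 intrinsics, pixels), "R" (3x3) and "t" (3): a world point X has camera coordinates R X + t; the wrist camera has in their place "tool_from_camera" (4x4, takes a point from camera to tool coordinates, whose origin is the TCP and whose axes are the tool frame's). Camera axes: x right, y down, z forward; pixel columns grow to the right and rows downward; lengths in m; the calibration is good to about 2 mm. A picture is of the moment at which its call begins: read the wrist's pose just before it. camera_model takes no time and is no camera call.
- env.close_job(): hands the job in, once; it reports no verdict.
The state is a dict: "time_s": time; "q": joint angles; "qvel": joint speeds; "joint_efforts": joint torques, N m; "position": TCP position; "tool_rot": TCP orientation; "ft_force": force on the tool from outside, world axes, zero at the start; "wrist_torque": the same for the moment, N m; "grip_width": finger opening in m.
Only numpy, scipy, OpenCV 4.12 (cv2) and the standard library are available. Lean on these libraries where they do the work, as an engineer would, in place of code of your own. Each camera call takes 0.05 s, during which the arm holds its last target.

## Working session

There is one attempt and no reset: what is moved stays moved. The work goes in short steps, Python scripts to look and compute and a shell command to move; the robot and the scene stay as the last step left them, time stands still between calls to the robot, and variables do not carry over. Pictures are saved under pics/ and viewed, and the job is handed in when it is done.

```bash
mkdir -p pics
python3 - <<'E'
from rig import env
import cv2,numpy as np
for n in ["scene","top"]:
    p,d=env.get_image(n); cv2.imwrite(f"pics/{n}0.png",p[...,::-1]); np.savez(f"pics/{n}0.npz",p=p,d=d)
    print(n,{k:np.round(v,3).tolist() for k,v in env.camera_model(n).items()})
print(env.observe())
E
```

```text
scene {'camera_matrix': [[489.531, 0.0, 285.051], [0.0, 489.531, 208.274], [0.0, 0.0, 1.0]], 'R': [[0.217, 0.976, 0.004], [0.786, -0.172, -0.593], [-0.579, 0.132, -0.805]], 't': [-0.08, -0.333, 1.537]}
top {'camera_matrix': [[496.42, 0.0, 267.994], [0.0, 496.42, 207.195], [0.0, 0.0, 1.0]], 'R': [[-0.006, -1.0, -0.006], [-0.979, 0.007, -0.202], [0.202, 0.005, -0.979]], 't': [-0.037, 0.471, 1.499]}
{'time_s': 0.1, 'q': array([-7.99450258e+01,  2.18372112e+01,  7.43793670e+01,  2.90237766e-03,
        8.38561936e+01, -1.23358501e+01]), 'qvel': array([ 0.06722702, -0.10532686, -0.14382669,  0.03473093,  0.09052672,
       -0.00507355]), 'joint_efforts': array([ 4.91140847e-03, -4.49218798e+01, -2.31656563e+01, -1.97725958e-04,
        3.68405075e-03,  8.23677937e-06]), 'position': array([ 0.20947184, -0.50827653,  0.23077889]), 'tool_rot': array([[-9.24609154e-01, -1.72160438e-04,  3.80917160e-01],
       [-3.80917064e-01,  1.25939338e-03, -9.24608352e-01],
       [-3.20543572e-04, -9.99999192e-01, -1.23002550e-03]]), 'ft_force': array([-0.43172595, -0.86594286,  0.24699619]), 'wrist_torque': array([-0.02344714,  0.03898942, -0.01156104]), 'grip_width': 0.08515005765345288}
```

View pics/scene0.png

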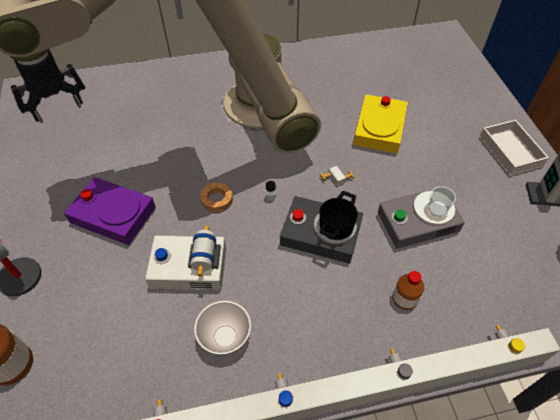

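View pics/top0.png

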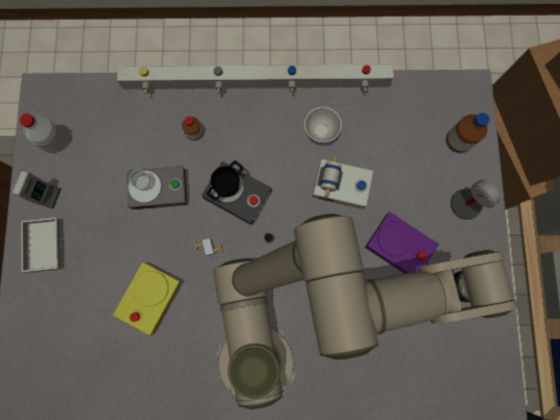

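The top view shows the pump's blue key near (362,185), the heater's red key near (254,201) and the stirrer's green key near (175,184). In the scene view they are near (161,255), (298,216) and (400,216). I'll enlarge these areas and measure.

```bash
cat > h.py <<'E'
import numpy as np,cv2
from rig import env
def ray(n,u,v,z):
    c=env.camera_model(n);K=np.array(c["camera_matrix"]);R=np.array(c["R"]);t=np.array(c["t"])
    d=R.T@np.linalg.inv(K)@[u,v,1];o=-R.T@t
    return o+d*(z-o[2])/d[2]
def dep(n,u,v,d):
    c=env.camera_model(n);K=np.array(c["camera_matrix"]);R=np.array(c["R"]);t=np.array(c["t"])
    return R.T@(np.linalg.inv(K)@[u,v,1]*d-t)
E
python3 - <<'E'
from h import *
G={"pump":(.073,(362,185),(161,255),110),"stirrer":(.068,(175,184),(400,216),60),"heater":(.068,(254,201),(298,216),0)}
tiles=[]
for i,n in enumerate(["top","scene"]):
    z=np.load(f"pics/{n}0.npz");p=z["p"];d=z["d"];hsv=cv2.cvtColor(p,cv2.COLOR_RGB2HSV).astype(int)
    row=[]
    for k,(zz,a,b,h) in G.items():
        u,v=(a,b)[i]
        m=(np.abs((hsv[...,0]-h+90)%180-90)<15)&(hsv[...,1]>120)&(hsv[...,2]>50)
        yy,xx=np.nonzero(m);s=(abs(xx-u)<13)&(abs(yy-v)<13);xx=xx[s];yy=yy[s]
        c=(xx.mean(),yy.mean());
        print(n,k,len(xx),np.round(c,1),xx.min(),xx.max(),yy.min(),yy.max(),ray(n,*c,zz).round(4),dep(n,*c,np.median(d[yy,xx])).round(4))
        row.append(cv2.resize(p[v-22:v+22,u-22:u+22],(264,264),interpolation=cv2.INTER_NEAREST))
    tiles.append(np.hstack(row))
cv2.imwrite("pics/crop.png",np.vstack(tiles)[...,::-1])
E
```

```text
top pump 51 [361.2 184.8] 357 365 181 188 [ 0.5344 -0.3289  0.073 ] [ 0.5343 -0.3288  0.0734]
top stirrer 44 [174.4 183.1] 171 178 180 186 [0.5454 0.2501 0.068 ] [0.5455 0.2502 0.0674]
top heater 58 [253.1 199.6] 249 257 196 204 [0.491  0.0054 0.068 ] [0.4909 0.0054 0.0681]
scene pump 113 [160.8 253.9] 155 166 248 260 [ 0.5397 -0.3295  0.073 ] [ 0.5377 -0.33    0.0698]
scene stirrer 86 [400.  214.3] 395 405 210 220 [0.5484 0.2485 0.068 ] [0.5465 0.2498 0.0651]
scene heater 112 [297.7 214.4] 293 303 209 220 [0.495  0.0039 0.068 ] [0.4932 0.0044 0.0655]
```

View pics/crop.png

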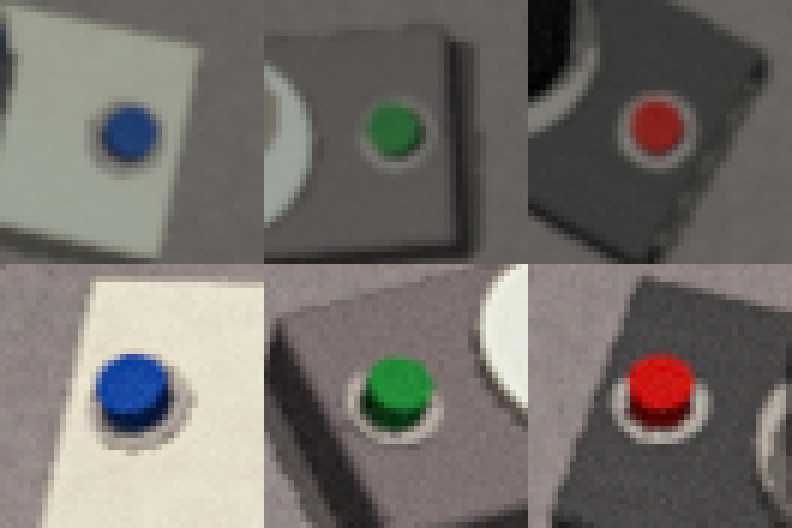

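```bash
python3 -m pendant '[[[0.98,0.54,0],1,0],[[0.98,0.54,0],1,0],[[0.98,0.54,0],1,0],[[0.98,0.54,0],1,0],[[0.98,0.54,0],1,0],[[0.98,0.54,0],1,0],[[0.98,0.54,0],1,0],[[0.98,0.54,0],1,0],[[0.98,0.54,0],1,0],[[0.98,0.54,0],1,0],[[0.98,0.54,0],1,0],[[0,0,0],0,0]]' 20
python3 - <<'E'
from h import *
o=env.observe();print({k:np.round(o[k],3) for k in ("time_s","q","position","ft_force","grip_width","tool_rot")})
p,d=env.get_image("wrist");cv2.imwrite("pics/w1.png",p[...,::-1]);np.savez("pics/w1.npz",p=p,d=d,pos=o["position"],R=o["tool_rot"])
print({k:np.round(v,3).tolist() for k,v in env.camera_model("wrist").items()})
E
```

```text
time_s: 1.1
position: [0.5367, -0.3269, 0.2304]
tool_rot: [[-0.209, 0.0, 0.978], [-0.978, 0.002, -0.209], [-0.002, -1.0, 0.0]]
ft_force: [0.3, -0.3, 0.4]
grip_width: -0.0001
{'time_s': np.float64(1.1), 'q': array([-4.2157e+01,  2.9943e+01,  6.0818e+01,  8.9000e-02,  8.9284e+01,
       -3.0086e+01]), 'position': array([ 0.537, -0.327,  0.23 ]), 'ft_force': array([ 0.275, -0.335,  0.412]), 'grip_width': np.float64(-0.0), 'tool_rot': array([[-0.209,  0.   ,  0.978],
       [-0.978,  0.002, -0.209],
       [-0.002, -1.   ,  0.   ]])}
{'camera_matrix': [[311.16, 0.0, 285.565], [0.0, 311.16, 210.642], [0.0, 0.0, 1.0]], 'tool_from_camera': [[-0.001, 0.961, 0.275, -0.07], [0.001, -0.275, 0.961, -0.141], [1.0, 0.001, -0.0, 0.001], [0.0, 0.0, 0.0, 1.0]]}
```

View pics/w1.png

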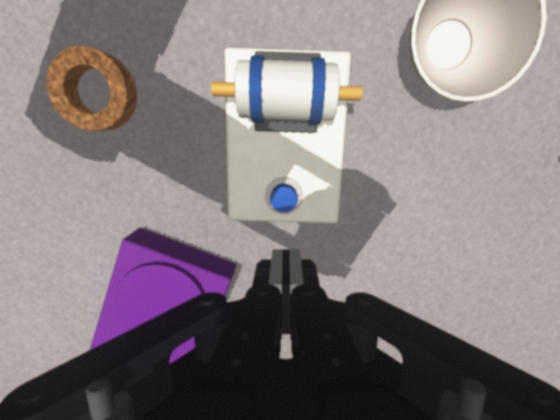

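The wrist view shows the blue key at about (284,197), with the shut fingertips at about (287,270). The finger linkage spreads across the unit's length direction, away from the pump head.

```bash
cat >> h.py <<'E'
def wrist(f,h,z):
    q=np.load(f);p=q["p"];d=q["d"];hsv=cv2.cvtColor(p,cv2.COLOR_RGB2HSV).astype(int)
    m=((np.abs((hsv[...,0]-h+90)%180-90)<15)&(hsv[...,1]>120)&(hsv[...,2]>50)).astype(np.uint8)
    n,l,s,c=cv2.connectedComponentsWithStats(m)
    cm=env.camera_model("wrist");T=np.array(cm["tool_from_camera"]);K=np.array(cm["camera_matrix"])
    for i in range(1,n):
        if s[i,4]<150: continue
        D=np.median(d[l==i]);r=np.linalg.inv(K)@[*c[i],1]
        W=lambda P:q["pos"]+q["R"]@(T[:3,:3]@P+T[:3,3])
        o=W(0*r);v=W(r)-o
        print(s[i],c[i].round(1),"depth",W(r*D).round(4),"plane",(o+v*(z-o[2])/v[2]).round(4))
E
python3 -c "
from h import *
wrist('pics/w1.npz',110,.073)"
```

```text
[250  56  13  65 664] [255.4  86.9] depth [ 0.5342 -0.2282  0.1098] plane [ 0.5317 -0.2238  0.073 ]
[312  58  13  64 632] [317.9  88. ] depth [ 0.5822 -0.2392  0.1099] plane [ 0.5864 -0.2363  0.073 ]
[271 185  26  27 536] [283.4 198.1] depth [ 0.5347 -0.3296  0.0716] plane [ 0.5348 -0.3292  0.073 ]
```

All three views agree on the blue key at (0.535, -0.329). I'm descending to about 8 mm above it.

```bash
python3 -m pendant '[[[-0.06,-0.07,-0.8],0,0],[[0,0,-0.8],0,0],[[0,0,-0.8],0,0],[[0,0,-0.8],0,0],[[0,0,-0.8],0,0],[[0,0,-0.5],0,0],[[0,0,-0.2],0,0],[[0,0,-0.2],0,0],[[0,0,0],0,0],[[0,0,0],0,0]]'
```

```text
time_s: 1.98
position: [0.5312, -0.3329, 0.0851]
tool_rot: [[-0.219, 0.001, 0.976], [-0.976, -0.001, -0.219], [0.001, -1.0, 0.001]]
ft_force: [-0.4, -0.7, 0.1]
grip_width: -0.0
```

```bash
python3 -m pendant '[[[0.06,0.06,0],0,0],[[0.06,0.06,0],0,0],[[0,0,0],0,0],[[0,0,0],0,0],[[0,0,0],0,0]]'
```

```text
time_s: 2.4
position: [0.5348, -0.3288, 0.0846]
tool_rot: [[-0.218, 0.0, 0.976], [-0.976, -0.0, -0.218], [0.0, -1.0, 0.0]]
ft_force: [-0.2, 0.1, 0.7]
grip_width: 0.0003
```

```bash
python3 -m pendant '[[[0,0,0],0,0],[[0,0,0],0,0]]'
python3 - <<'E'
from h import *
o=env.observe();p,d=env.get_image("wrist");cv2.imwrite("pics/w2.png",p[...,::-1]);np.savez("pics/w2.npz",p=p,d=d,pos=o["position"],R=o["tool_rot"]);wrist('pics/w2.npz',110,.073)
E
```

```text
time_s: 2.57
position: [0.5347, -0.3289, 0.0844]
tool_rot: [[-0.218, 0.0, 0.976], [-0.976, -0.0, -0.218], [0.0, -1.0, 0.0]]
ft_force: [-0.6, -0.6, -0.5]
grip_width: 0.0001
[ 200    0   41  116 3213] [217.9  54.6] depth [ 0.5331 -0.235   0.1108] plane [ 0.5273 -0.2264  0.073 ]
[ 340    0   43  114 3160] [362.7  53.7] depth [ 0.5806 -0.2454  0.111 ] plane [ 0.5905 -0.2401  0.073 ]
[261 228  49  32 914] [284.9 243. ] depth [ 0.5367 -0.3219  0.0707] plane [ 0.5369 -0.321   0.073 ]
```

View pics/w2.png

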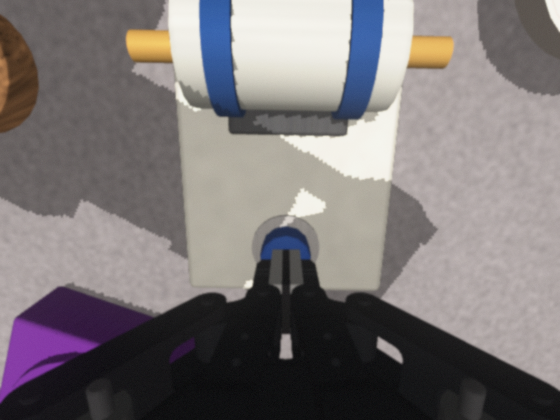

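The wrist view shows the tip centred over the blue cap: cap columns 261–310, finger at column 286. Pressing gently now.

```bash
python3 -m pendant '[[[0,0,-0.1],0,0],[[0,0,-0.1],0,0],[[0,0,-0.1],0,0],[[0,0,-0.07],0,0],[[0,0,-0.07],0,0],[[0,0,-0.05],0,0],[[0,0,0],0,0],[[0,0,0],0,0]]'
```

```text
time_s: 3.28
position: [0.5347, -0.3289, 0.0695]
tool_rot: [[-0.218, 0.0, 0.976], [-0.976, -0.0, -0.218], [0.0, -1.0, 0.0]]
ft_force: [-0.2, -0.9, -0.5]
grip_width: -0.0003
```

```bash
python3 -m pendant '[[[0,0,-0.05],0,0],[[0,0,-0.05],0,0],[[0,0,0],0,0],[[0,0,0],0,0]]'
python3 - <<'E'
from h import *
o=env.observe();p,d=env.get_image("wrist");cv2.imwrite("pics/w3.png",cv2.resize(p[150:350,185:385],(800,600))[...,::-1])
p,d=env.get_image("scene");cv2.imwrite("pics/s3.png",cv2.resize(p[200:300,110:243],(800,600))[...,::-1])
E
```

```text
time_s: 3.62
position: [0.5348, -0.3289, 0.0666]
tool_rot: [[-0.218, 0.0, 0.976], [-0.976, -0.0, -0.218], [0.0, -1.0, 0.0]]
ft_force: [-0.7, 0.3, 3.0]
grip_width: -0.0
```

View pics/s3.png

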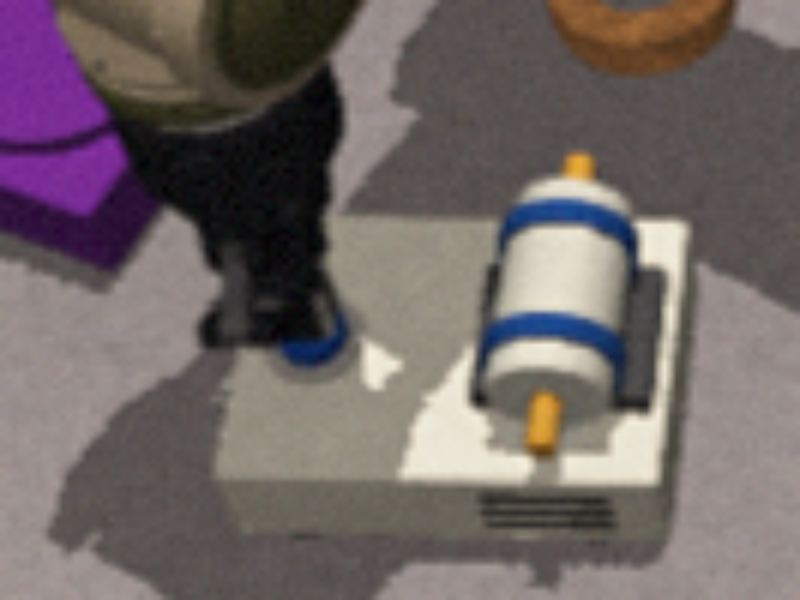

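View pics/w3.png

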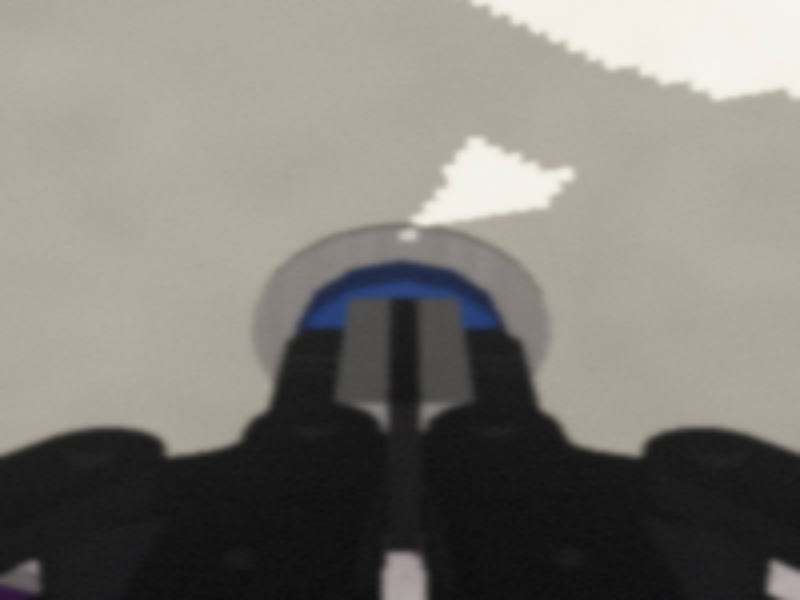

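The scene and wrist views show the tip on the blue cap, with 3 N felt. First contact seems a few mm lower than nominal, so I'm judging the press by force.

```bash
python3 -m pendant '[[[0,0,-0.05],0,0],[[0,0,-0.05],0,0],[[0,0,0],0,0],[[0,0,0],0,0]]'; python3 -m pendant '[[[0,0,-0.05],0,0],[[0,0,-0.05],0,0],[[0,0,0],0,0],[[0,0,0],0,0]]'
```

```text
time_s: 4.05
position: [0.5348, -0.3289, 0.0635]
tool_rot: [[-0.218, 0.0, 0.976], [-0.976, -0.0, -0.218], [0.0, -1.0, 0.0]]
ft_force: [0.3, -0.0, 2.6]
grip_width: -0.0
time_s: 4.38
position: [0.5348, -0.3289, 0.0611]
tool_rot: [[-0.218, 0.0, 0.976], [-0.976, -0.0, -0.218], [0.0, -1.0, 0.001]]
ft_force: [-0.1, 0.9, 6.6]
grip_width: -0.0002
```

```bash
python3 -m pendant '[[[0,0,-0.03],0,0],[[0,0,-0.03],0,0],[[0,0,0],0,0],[[0,0,0],0,0]]'; python3 -m pendant '[[[0,0,0],0,0]]'
```

```text
time_s: 4.72
position: [0.5349, -0.3289, 0.0598]
tool_rot: [[-0.218, 0.001, 0.976], [-0.976, -0.001, -0.218], [0.001, -1.0, 0.001]]
ft_force: [-2.6, 1.7, 10.4]
grip_width: -0.0003
time_s: 4.8
position: [0.5349, -0.3289, 0.0598]
tool_rot: [[-0.218, 0.001, 0.976], [-0.976, -0.001, -0.218], [0.001, -1.0, 0.001]]
ft_force: [-0.8, 2.2, 10.3]
grip_width: 0.0001
```

10.4 N means the end stop is reached, so the key is fully in. Lifting and checking.

```bash
python3 -m pendant '[[[0,0,0.1],0,0],[[0,0,0.2],0,0],[[0,0,0.5],0,0],[[0,0,0.8],0,0],[[0,0,0.8],0,0],[[0,0,0.8],0,0],[[0,0,0.8],0,0],[[0,0,0.8],0,0],[[0,0,0.6],0,0],[[0,0,0],0,0],[[0,0,0],0,0],[[0,0,0],0,0]]'
python3 - <<'E'
from h import *
o=env.observe();p,d=env.get_image("wrist");cv2.imwrite("pics/w4.png",p[...,::-1]);np.savez("pics/w4.npz",p=p,d=d,pos=o["position"],R=o["tool_rot"]);wrist('pics/w4.npz',110,.061)
E
```

```text
time_s: 5.8
position: [0.5343, -0.3285, 0.2194]
tool_rot: [[-0.218, -0.002, 0.976], [-0.976, 0.002, -0.218], [-0.001, -1.0, -0.002]]
ft_force: [0.7, -0.9, -0.3]
grip_width: 0.0003
[250  50  14  68 752] [256.   82.5] depth [ 0.5344 -0.2281  0.1099] plane [ 0.5312 -0.2217  0.061 ]
[315  52  14  66 705] [321.5  83.1] depth [ 0.5823 -0.2393  0.11  ] plane [ 0.5885 -0.235   0.061 ]
[274 184  26  25 504] [286.1 196.2] depth [ 0.5349 -0.3301  0.0596] plane [ 0.535  -0.3297  0.061 ]
```

View pics/w4.png

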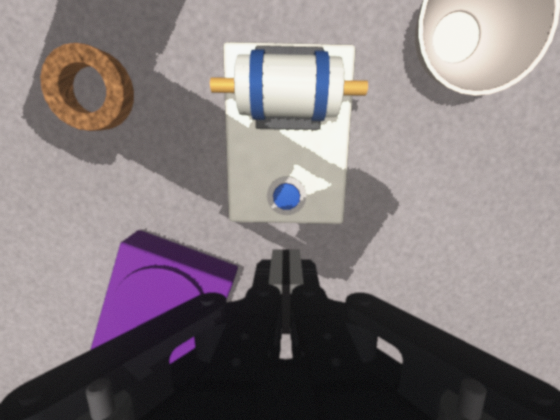

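The wrist view shows the blue cap at (286,196). Its depth height fell from 71.6 to 59.6 mm, it stays in, and the pump has not moved. Next, the stirrer.

```bash
python3 -m pendant '[[[0.02,0.96,0],0.1,0],[[0.02,0.96,0],0.1,0],[[0.02,0.96,0],0.1,0],[[0.02,0.96,0],0.1,0],[[0.02,0.96,0],0.1,0],[[0.02,0.96,0],0.1,0],[[0.02,0.96,0],0.1,0],[[0.02,0.96,0],0.1,0],[[0.02,0.96,0],0.1,0],[[0.02,0.96,0],0.1,0]]'
python3 -m pendant '[[[0.02,0.96,0],0.1,0],[[0.02,0.96,0],0.1,0],[[0.02,0.96,0],0.1,0],[[0.02,0.96,0],0.1,0],[[0.02,0.96,0],0.1,0],[[0.02,0.96,0],0.1,0],[[0.02,0.96,0],0.1,0],[[0.02,0.96,0],0.1,0],[[0.02,0.96,0],0.1,0],[[0,0.9,0],0.1,0],[[0,0,0],0,0],[[0,0,0],0,0]]'
python3 -m pendant '[[[0,0,0],0,0],[[0,0,0],0,0]]'
python3 - <<'E'
from h import *
o=env.observe();p,d=env.get_image("wrist");cv2.imwrite("pics/w5.png",p[...,::-1]);np.savez("pics/w5.npz",p=p,d=d,pos=o["position"],R=o["tool_rot"]);wrist('pics/w5.npz',65,.068)
E
```

```text
time_s: 6.68
position: [0.5401, -0.0393, 0.2196]
tool_rot: [[-0.132, -0.002, 0.991], [-0.991, 0.001, -0.132], [-0.0, -1.0, -0.002]]
ft_force: [0.2, -0.3, -0.2]
grip_width: 0.0
time_s: 7.68
position: [0.5455, 0.2463, 0.2194]
tool_rot: [[-0.043, -0.002, 0.999], [-0.999, -0.001, -0.043], [0.001, -1.0, -0.002]]
ft_force: [-0.1, -0.4, -0.0]
grip_width: -0.0001
time_s: 7.85
position: [0.5461, 0.2444, 0.2203]
tool_rot: [[-0.047, -0.001, 0.999], [-0.999, -0.0, -0.047], [0.0, -1.0, -0.001]]
ft_force: [-0.7, -0.1, 0.3]
grip_width: 0.0002
[272 175  26  26 522] [284.2 187.4] depth [0.5457 0.2527 0.0667] plane [0.5458 0.253  0.068 ]
```

View pics/w5.png

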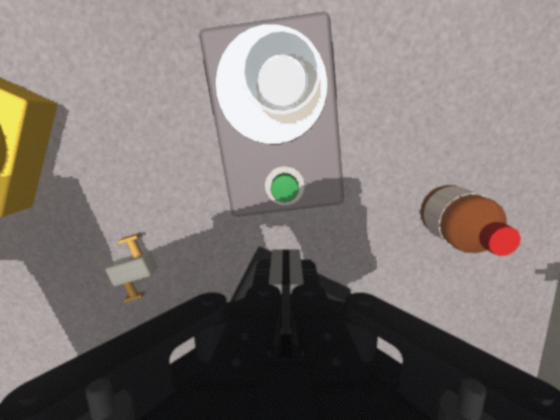

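The wrist view shows the green key at (284,187), the beaker well ahead at (282,80) and the bottle off to the right at about (470,225). Descending.

```bash
python3 -m pendant '[[[0,0.22,-0.8],0,0],[[0,0,-0.8],0,0],[[0,0,-0.8],0,0],[[0,0,-0.8],0,0],[[0,0,-0.8],0,0],[[0,0,-0.5],0,0],[[0,0,-0.2],0,0],[[0,0,-0.05],0,0],[[0,0,0],0,0],[[0,0,0],0,0],[[0,0,0],0,0]]'
```

```text
time_s: 8.82
position: [0.5467, 0.252, 0.0795]
tool_rot: [[-0.046, 0.002, 0.999], [-0.999, 0.0, -0.046], [-0.001, -1.0, 0.002]]
ft_force: [-0.5, -0.1, -0.3]
grip_width: -0.0001
```

Now within 1 mm of the target. Pressing in small steps.

```bash
python3 -m pendant '[[[0,0,-0.1],0,0],[[0,0,-0.1],0,0],[[0,0,-0.1],0,0],[[0,0,-0.05],0,0],[[0,0,-0.05],0,0],[[0,0,0],0,0],[[0,0,0],0,0]]'
python3 - <<'E'
from h import *
p,d=env.get_image("wrist");cv2.imwrite("pics/w6.png",cv2.resize(p[150:350,185:385],(600,600))[...,::-1])
E
```

```text
time_s: 9.4
position: [0.5461, 0.252, 0.0662]
tool_rot: [[-0.046, -0.0, 0.999], [-0.999, 0.0, -0.046], [-0.0, -1.0, -0.0]]
ft_force: [0.7, -0.7, -0.2]
grip_width: -0.0004
```

View pics/w6.png

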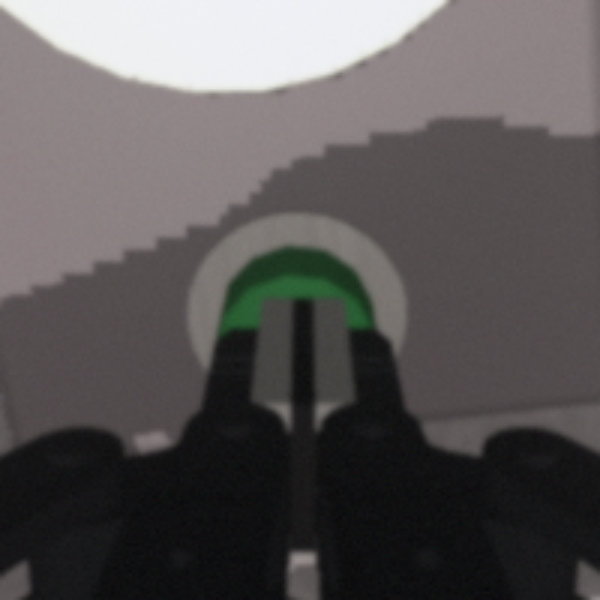

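The wrist crop shows the tip centred on the green cap (cap columns 220–375, tip at 303). I'll press on, checking the force.

```bash
python3 -m pendant '[[[0,0,-0.05],0,0],[[0,0,-0.05],0,0],[[0,0,-0.05],0,0],[[0,0,0],0,0],[[0,0,0],0,0]]'; python3 -m pendant '[[[0,0,-0.05],0,0],[[0,0,-0.05],0,0],[[0,0,0],0,0],[[0,0,0],0,0]]'
```

```text
time_s: 9.87
position: [0.5462, 0.252, 0.0617]
tool_rot: [[-0.046, 0.0, 0.999], [-0.999, 0.0, -0.046], [-0.0, -1.0, 0.0]]
ft_force: [-0.4, -0.7, 1.4]
grip_width: 0.0001
time_s: 10.2
position: [0.5462, 0.252, 0.0587]
tool_rot: [[-0.046, 0.0, 0.999], [-0.999, 0.0, -0.046], [-0.0, -1.0, 0.0]]
ft_force: [-0.1, -0.2, 2.2]
grip_width: -0.0003
```

```bash
python3 -m pendant '[[[0,0,-0.05],0,0],[[0,0,-0.03],0,0],[[0,0,0],0,0],[[0,0,0],0,0]]'; python3 -m pendant '[[[0,0,-0.03],0,0],[[0,0,0],0,0],[[0,0,0],0,0]]'
```

```text
time_s: 10.53
position: [0.5462, 0.252, 0.0564]
tool_rot: [[-0.046, 0.0, 0.999], [-0.999, 0.0, -0.046], [-0.0, -1.0, 0.0]]
ft_force: [0.1, -0.6, 3.3]
grip_width: -0.0001
time_s: 10.78
position: [0.5462, 0.252, 0.056]
tool_rot: [[-0.045, 0.001, 0.999], [-0.999, 0.0, -0.045], [-0.0, -1.0, 0.001]]
ft_force: [-2.0, -0.4, 7.2]
grip_width: 0.0
```

```bash
python3 -m pendant '[[[0,0,-0.03],0,0],[[0,0,0],0,0],[[0,0,0],0,0]]'
```

```text
time_s: 11.03
position: [0.5462, 0.252, 0.0553]
tool_rot: [[-0.045, 0.001, 0.999], [-0.999, 0.0, -0.045], [-0.0, -1.0, 0.001]]
ft_force: [-2.4, 0.2, 9.1]
grip_width: 0.0001
```

End stop reached at 9 N. Lifting and checking the key.

```bash
python3 -m pendant '[[[0,0,0.1],0,0],[[0,0,0.2],0,0],[[0,0,0.5],0,0],[[0,0,0.8],0,0],[[0,0,0.8],0,0],[[0,0,0.8],0,0],[[0,0,0.8],0,0],[[0,0,0.8],0,0],[[0,0,0.8],0,0],[[0,0,0],0,0],[[0,0,0],0,0],[[0,0,0],0,0]]'
python3 - <<'E'
from h import *
o=env.observe();p,d=env.get_image("wrist");cv2.imwrite("pics/w7.png",p[...,::-1]);np.savez("pics/w7.npz",p=p,d=d,pos=o["position"],R=o["tool_rot"]);wrist('pics/w7.npz',65,.056)
E
```

```text
time_s: 12.03
position: [0.5456, 0.2518, 0.2216]
tool_rot: [[-0.046, -0.002, 0.999], [-0.999, -0.0, -0.046], [0.001, -1.0, -0.002]]
ft_force: [-0.2, -0.4, -0.3]
grip_width: -0.0
[274 181  24  24 431] [285.2 192.6] depth [0.5457 0.2521 0.0546] plane [0.5457 0.2524 0.056 ]
```

View pics/w7.png

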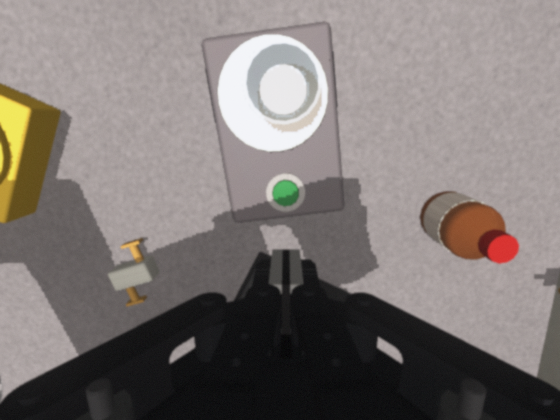

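The green cap at (285,193) is 12 mm lower (66.7 to 54.6 mm) and stays in. The beaker and stirrer have not moved. Next, the heater.

```bash
python3 -m pendant '[[[-0.2,-0.91,0],-0.55,0],[[-0.2,-0.91,0],-0.55,0],[[-0.2,-0.91,0],-0.55,0],[[-0.2,-0.91,0],-0.55,0],[[-0.2,-0.91,0],-0.55,0],[[-0.2,-0.91,0],-0.55,0],[[-0.2,-0.91,0],-0.55,0],[[-0.2,-0.91,0],-0.55,0],[[-0.2,-0.91,0],-0.55,0],[[0,0,0],0,0],[[0,0,0],0,0],[[0,0,0],0,0]]'
python3 -m pendant '[[[0,0,0],0,0]]'
python3 - <<'E'
from h import *
o=env.observe();p,d=env.get_image("wrist");cv2.imwrite("pics/w8.png",p[...,::-1]);np.savez("pics/w8.npz",p=p,d=d,pos=o["position"],R=o["tool_rot"]);wrist('pics/w8.npz',0,.068)
E
```

```text
time_s: 13.08
position: [0.4919, 0.0067, 0.222]
tool_rot: [[-0.459, -0.001, 0.888], [-0.888, 0.001, -0.459], [0.0, -1.0, -0.001]]
ft_force: [0.5, 0.9, 0.2]
grip_width: -0.0001
time_s: 13.17
position: [0.4921, 0.0071, 0.2222]
tool_rot: [[-0.458, -0.001, 0.889], [-0.889, 0.0, -0.458], [0.0, -1.0, -0.001]]
ft_force: [-1.1, 0.5, 0.3]
grip_width: -0.0
[272 182  27  29 600] [284.8 196.3] depth [0.4917 0.0067 0.0665] plane [0.4918 0.007  0.068 ]
```

View pics/w8.png

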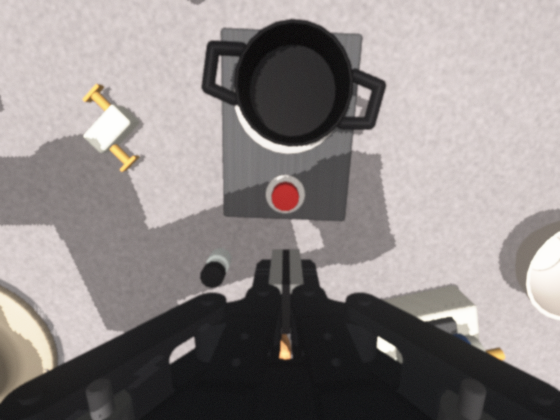

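The wrist view shows the red key at (285,196) and the pot well ahead. The vial at (215,270) is lower than the tip will go. Descending.

```bash
python3 -m pendant '[[[0,-0.03,-0.8],0,0],[[0,0,-0.8],0,0],[[0,0,-0.8],0,0],[[0,0,-0.8],0,0],[[0,0,-0.8],0,0],[[0,0,-0.5],0,0],[[0,0,-0.2],0,0],[[0,0,-0.1],0,0],[[0,0,0],0,0],[[0,0,0],0,0],[[0,0,0],0,0]]'; python3 -m pendant '[[[0,0,0],0,0]]'
```

```text
time_s: 14.13
position: [0.4926, 0.0054, 0.0796]
tool_rot: [[-0.459, 0.002, 0.888], [-0.888, -0.0, -0.459], [-0.0, -1.0, 0.002]]
ft_force: [-0.3, -0.1, 0.8]
grip_width: -0.0002
time_s: 14.22
position: [0.4925, 0.0054, 0.0794]
tool_rot: [[-0.459, 0.002, 0.888], [-0.888, -0.0, -0.459], [-0.0, -1.0, 0.002]]
ft_force: [-0.9, 0.0, -0.3]
grip_width: 0.0002
```

```bash
python3 -m pendant '[[[0,0.03,-0.1],0,0],[[0,0,-0.1],0,0],[[0,0,-0.1],0,0],[[0,0,-0.05],0,0],[[0,0,-0.05],0,0],[[0,0,0],0,0],[[0,0,0],0,0]]'; python3 -m pendant '[[[0,0,-0.05],0,0],[[0,0,-0.05],0,0],[[0,0,-0.05],0,0],[[0,0,-0.05],0,0],[[0,0,-0.05],0,0],[[0,0,0],0,0],[[0,0,0],0,0]]'
```

```text
time_s: 14.8
position: [0.4921, 0.0063, 0.0665]
tool_rot: [[-0.46, -0.0, 0.888], [-0.888, 0.0, -0.46], [0.0, -1.0, -0.0]]
ft_force: [0.3, -0.3, -0.4]
grip_width: 0.0002
time_s: 15.38
position: [0.4922, 0.0063, 0.0589]
tool_rot: [[-0.46, 0.0, 0.888], [-0.888, 0.0, -0.46], [-0.0, -1.0, 0.0]]
ft_force: [0.2, -0.2, 0.1]
grip_width: -0.0001
```

```bash
python3 -m pendant '[[[0,0,0],0,0]]'
python3 - <<'E'
from h import *
p,d=env.get_image("wrist");cv2.imwrite("pics/w9.png",cv2.resize(p[150:350,185:385],(600,600))[...,::-1])
E
python3 -m pendant '[[[0,0,-0.05],0,0],[[0,0,-0.03],0,0],[[0,0,0],0,0],[[0,0,0],0,0]]'
```

```text
time_s: 15.47
position: [0.4921, 0.0063, 0.0589]
tool_rot: [[-0.46, -0.0, 0.888], [-0.888, 0.0, -0.46], [0.0, -1.0, -0.0]]
ft_force: [0.6, -0.2, 1.2]
grip_width: -0.0001
time_s: 15.85
position: [0.4921, 0.0063, 0.0567]
tool_rot: [[-0.46, -0.0, 0.888], [-0.888, -0.0, -0.46], [0.0, -1.0, -0.0]]
ft_force: [-0.9, -0.2, 3.0]
grip_width: 0.0
```

View pics/w9.png

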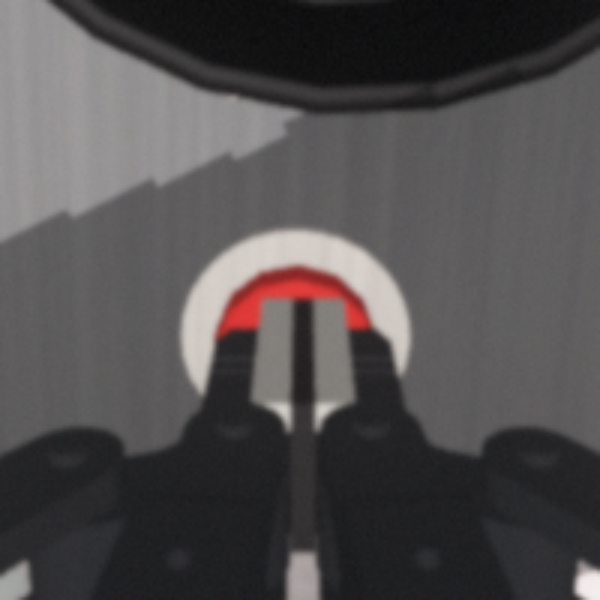

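The wrist crop shows the tip centred on the red cap, which is already largely sunk. Continuing to the stop.

```bash
python3 -m pendant '[[[0,0,-0.04],0,0],[[0,0,0],0,0],[[0,0,0],0,0]]';  python3 -m pendant '[[[0,0,-0.03],0,0],[[0,0,0],0,0],[[0,0,0],0,0]]'
```

```text
time_s: 16.1
position: [0.4922, 0.0063, 0.0558]
tool_rot: [[-0.459, 0.0, 0.888], [-0.888, -0.0, -0.459], [-0.0, -1.0, 0.0]]
ft_force: [-1.8, 0.3, 7.5]
grip_width: -0.0001
time_s: 16.35
position: [0.4921, 0.0063, 0.0551]
tool_rot: [[-0.459, 0.0, 0.888], [-0.888, -0.0, -0.459], [-0.0, -1.0, 0.0]]
ft_force: [-2.2, -0.1, 9.5]
grip_width: -0.0001
```

```bash
python3 -m pendant '[[[0,0,0.1],0,0],[[0,0,0.2],0,0],[[0,0,0.5],0,0],[[0,0,0.8],0,0],[[0,0,0.8],0,0],[[0,0,0.8],0,0],[[0,0,0.8],0,0],[[0,0,0.8],0,0],[[0,0,0.8],0,0],[[0,0,0],0,0],[[0,0,0],0,0],[[0,0,0],0,0]]'
python3 - <<'E'
from h import *
o=env.observe();p,d=env.get_image("wrist");cv2.imwrite("pics/w10.png",p[...,::-1]);np.savez("pics/w10.npz",p=p,d=d,pos=o["position"],R=o["tool_rot"]);wrist('pics/w10.npz',0,.056)
p,d=env.get_image("scene");cv2.imwrite("pics/s10.png",p[...,::-1])
E
```

```text
time_s: 17.35
position: [0.4916, 0.0064, 0.2219]
tool_rot: [[-0.46, -0.001, 0.888], [-0.888, 0.0, -0.46], [0.0, -1.0, -0.001]]
ft_force: [0.3, -0.2, -0.7]
grip_width: -0.0
[273 181  25  26 513] [285.  193.6] depth [0.4913 0.006  0.0546] plane [0.4915 0.0062 0.056 ]
```

View pics/w10.png

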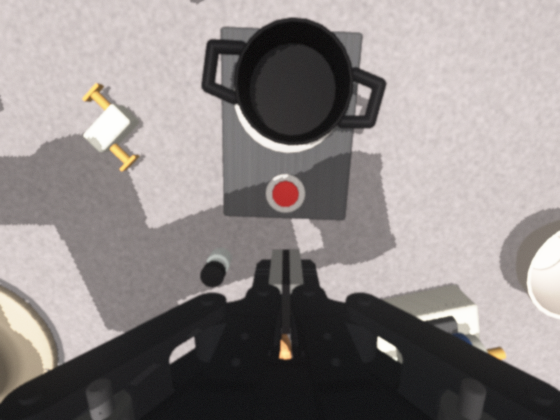

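View pics/s10.png

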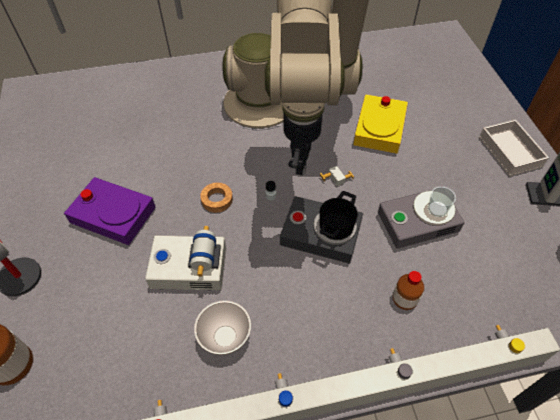

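The final views show all three keys sunk: scene blue (162,256), red (298,217), green (400,217). Everything else is where it started, and the arm is clear.

```bash
python3 -c "
from rig import env
print(env.close_job())"
```

```text
the job is handed in; nothing more can be done
None
```

I pressed the three keys straight down with the shut fingertips, in the order blue pump, green stirrer, red heater. The job was handed in about 17 s after the start, well inside the 56 s limit.

| Key | Force at end stop | Cap height before (wrist depth) | Cap height after (wrist depth) |
|---|---|---|---|
| Blue (pump) | 10.4 N | 71.6 mm | 59.6 mm |
| Green (stirrer) | 9.1 N | 66.7 mm | 54.6 mm |
| Red (heater) | 9.5 N | 66.5 mm | 54.6 mm |

- **Keys:** after the tip was lifted, each cap was still about 12 mm lower, which is full travel. The last scene picture shows all three sunk.
- **Surroundings:** in the last pictures the units and the other things on the bench stand where they did at the start. The arm was clear of everything when I handed in.
- **Disagreements:** the wrist force read lower than the stated 3.5–6 N during most of each press and rose only near the end, so I judged full travel by tip height, end-stop force and cap depth together. The wrist camera's depth also reads about 1.4 mm low throughout, which is within the stated calibration.

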